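# Let the bearing balls out of the tipping pan through a gap beside a held straightedge

### The job

Let all five white balls out of the tipping pan into the wooden box: hold the straightedge standing across the pan to block most of its open front edge, leaving only a narrow gap in front of the box, and with it press the pan gently all the way down onto its stop until the balls have run out. Never touch the balls with the fingers; leave the box, the micrometer and the bit case where they are. Finally let the pan come back to its rest and put the straightedge back on the green mat.

Things in the scene. Friction and masses are not known exactly. Their poses are not given: they have to be found in the camera images.
- stand: Grey bench stand of the tipping pan, fixed to the bench. Origin at bench height straight under the pivot shaft, midway along it; +x points from the pan's open front to its closed back, +y along the pivot shaft, z up. The shaft is 100 mm above the bench. Base plate from x = -55 to 90 mm, side cheeks at y = +-115 mm up to 114 mm high.
- pan (a joint): Tilt of the pan about the shaft, rad. 0: at rest, its floor rising 0.24 rad to the open front, balls at the back wall; 0.5: front down on a hard stop, floor sloping 0.26 rad down to the front. A spring (0.08 N m, plus 0.2 N m per rad) lifts the front; 6 to 10 N pressed down 45 mm in front of the shaft starts the loaded pan. Find the stop by touch: the pivot takes at most 35 N.
- pan_lip (a point): Middle of the pan's open front edge, on the floor's surface, 90 mm in front of the shaft axis and 12 mm above it when the floor is level; axes as the stand's, turned with the pan. The dark sheet-steel pan is 200 mm wide inside (y), its floor runs 150 mm from this edge back to the rear wall; side and rear walls are 40 mm high inside and 3 mm thick, the floor 3 mm. The front edge has no lip at all.
- straightedge: Aluminium straightedge, a flat bar 160 mm long (y), 80 mm high (z), 15 mm thick (x), 0.25 kg, standing on its long edge on the green mat, red line along both faces, black ends. Origin at the centre of its underside.
- mat: Green cutting mat on the bench, 220 mm (x) by 160 mm (y), 3 mm thick, fixed; origin at the centre of its underside.
- box: Open wooden box standing on the bench before one end (left or right) of the pan's front edge, 150 mm (x, away from the pan) by 100 mm (y, along the pan's front) by 50 mm high, walls and floor 5 mm, loose, 0.45 kg. Origin at the centre of its underside. It reaches about 15 mm under the pan's front edge.
- micrometer: Bystander: red micrometer lying on the bench before the other end of the pan's front edge, about 150 by 50 mm, 18 mm high, loose.
- bit_case: Bystander: black bit case with yellow bits, 200 by 130 by 30 mm, loose, lying on the other side of the pan from the mat.
- ball1: White ceramic ball, 28 mm diameter, about 70 g, loose in the pan; origin at its centre.
- ball2: Another such ball.
- ball3: Another such ball.
- ball4: Another such ball.
- ball5: Another such ball.
There are look-alikes about, which are no part of the job. Several things have the shape of the straightedge; the one meant has the colours described above.

How it is judged:
By the outcome, as a careful person would: the job done as asked, in the order asked, and still so for the second after the job is handed in, with the robot touching nothing.
It also fails if it takes over 58 s, if anything falls off the work surface, if the arm or the gripper's body presses on something with over 40 N, if the wrist force passes 120 N, or if a joint passes its speed limit or range.

### The arm

A 6-joint arm with a two-finger parallel gripper is mounted at the origin on the work surface. World frame = base frame: x ahead of the robot, y to its left, z up, the work surface at z = 0. Lengths are in m, angles in rad, forces in N, time in s.
With the tool pointing down it reaches from about 0.25 to 0.775 m from the base axis. Payload 4 kg.
Tool frame: the origin (TCP) lies at the very end of the fingers, on their centre line; the grasp point (between the pads) lies hold_point_z behind it (hold_point_z is the distance from the TCP to the grasp point, in m); z points along the fingers, y is the direction in which the jaws open and shut (so a half turn about z gives the same grasp; the last joint's range is limited). The gripper opens to 94 mm and grips with 3 to 60 N. Pads are 16 mm wide; open, the fingers measure 119 mm over their backs; the gripper's body (75 mm by 177 mm) begins 78 mm behind the grasp point.
Start: joints at [-1.253, 0.087, 1.371, -0, 1.684, -0.103], TCP at [0.225, -0.502, 0.206] pointing down, gripper open.
Joint ranges: [-3.1, 3.1], [-0.76, 2.03], [0.27, 2.55], [-1.08, 4.22], [0.17, 2.65], [-2.57, 2.57]. Speed limits (rad/s): [2.79, 2.79, 3.14, 3.14, 3.14, 3.14].

### API

Orientations are given as [roll, pitch, yaw] about the fixed x, y, z axes, in that order (R = Rz(yaw) Ry(pitch) Rx(roll)).
In Python, from bench import * gives the robot as it stands.
- The arm moves only by the tool step_arm, never from a script. Its argument "increments" is text: rows parted by semicolons, each of 6 numbers parted by spaces: the shift along the tool's x, y, z in cm, then the turn, a rotation vector about the tool's x, y, z in rad. A call has 1 to 5 rows; each row shifts and turns the commanded pose from where the row before left it, along the tool's axes as they then stand; what a row does not reach is not made up. A row lasts 1/10 s, in which the tool goes at most 50 mm and 8.59 degrees, less where a joint would pass 70% of its speed; a pose out of reach is approached as far as the arm can. A call is refused whole if a number of a shift passes 5 or a number of a turn 0.15, either way. A call with a gripper value outside its range is refused whole. "claw" is the gripper's target within -1 to 1 (shut at 1, half-way at 0, fully open at -1), set as the call begins (left out, the last holds). The fingers move at their own pace and stop on an object; the grip force is fixed at half the most. Time passes only in rows, so rows that do not move let the fingers close. It gives the time, the measured TCP pose, the force and the opening at its end, in the units of the state.
- get_obs(): the state, without advancing time (a new reading comes with each control period).
- snapshot(name): name is "scene" or "top"; returns the picture (400x640x3 uint8, red, green, blue); there is no depth.
- calibration(name): a dict with "camera_matrix" (3x3 intrinsics, pixels), "eye" and "orientation" of the camera in the world. Camera axes: x right, y up, looking along -z (the intrinsics and any distortion apply to the point x, -y, -z); pixel columns grow to the right and rows downward; lengths in m; the calibration is good to about 2 mm. A picture is of the moment at which its call begins. calibration takes no time and is no camera call.
- close_job(): hands the job in, once; it reports no verdict.
The state is a dict: "time": time; "joint_positions": joint angles; "qvel": joint speeds; "joint_torque": joint torques, N m; "tool_pos": TCP position; "ee_rot": TCP orientation; "wrist_force": force on the tool from outside, world axes, zero at the start; "wrist_torque": the same for the moment, N m; "width": finger opening in m.
Only numpy, scipy, OpenCV 4.12 (cv2) and the standard library are available. Lean on these libraries where they do the work, as an engineer would, in place of code of your own. Each camera call takes 0.05 s, during which the arm holds its last target. There are 200 camera calls.

## Working session

There is one attempt and no reset: what is moved stays moved. The work goes in short steps, Python scripts to look and compute and a tool call to move; the robot and the scene stay as the last step left them, time stands still between calls to the robot, and variables do not carry over. Pictures are saved under pics/ and viewed, about 8 in all and at most 12, crops included, and the job is handed in when it is done.

Besides the shell and the picture viewer there is one more tool, called after "Emit:" as name(argument=value, ...) on one line, values as JSON. step_arm: Moves the arm, as the interface text tells. Its arguments: {"type":"object","properties":{"increments":{"type":"string"},"claw":{"type":"number"}},"required":["increments"]}

```bash
mkdir -p pics; ls; python3 - <<'E'
from bench import *
import cv2
for n in("scene","top"):
    cv2.imwrite(f"pics/{n}0.png",snapshot(n)[:,:,::-1]); print(n,calibration(n))
print(get_obs())
E
```

```text
pics
scene {'camera_matrix': array([[469.40613582,   0.        , 318.19660983],
       [  0.        , 469.40613582, 201.41245682],
       [  0.        ,   0.        ,   1.        ]]), 'eye': array([ 0.90802563, -0.47999857,  1.28219604]), 'orientation': array([ 0.51211351, -0.00832974,  0.63355769])}
top {'camera_matrix': array([[469.74039954,   0.        , 329.3746933 ],
       [  0.        , 469.74039954, 199.84332817],
       [  0.        ,   0.        ,   1.        ]]), 'eye': array([0.14165323, 0.06339922, 1.75840643]), 'orientation': array([ 2.14404416e-01, -1.27443592e-03, -1.56505101e+00])}
{'time': 0.1, 'joint_positions': array([-1.25309621e+00,  8.78474010e-02,  1.37210657e+00, -8.19453888e-06,
        1.68357950e+00, -1.03107486e-01]), 'qvel': array([ 8.11475231e-04, -2.10860655e-05, -2.98853369e-03, -9.19186548e-06,
       -1.57565228e-03, -7.13734586e-04]), 'joint_torque': array([ 2.74514488e-03, -3.41250944e+01, -3.03301799e+01,  7.19816750e-02,
        3.04266158e-02, -1.03326759e-04]), 'tool_pos': array([ 0.22450818, -0.50155109,  0.20443788]), 'ee_rot': array([-3.13966131e+00, -1.91656991e-04,  4.20806505e-01]), 'wrist_force': array([-0.02765552,  0.81656861,  0.08550414]), 'wrist_torque': array([ 0.03595095, -0.07660178, -0.00221021]), 'width': 0.0941007925815468}
```

View pics/scene0.png

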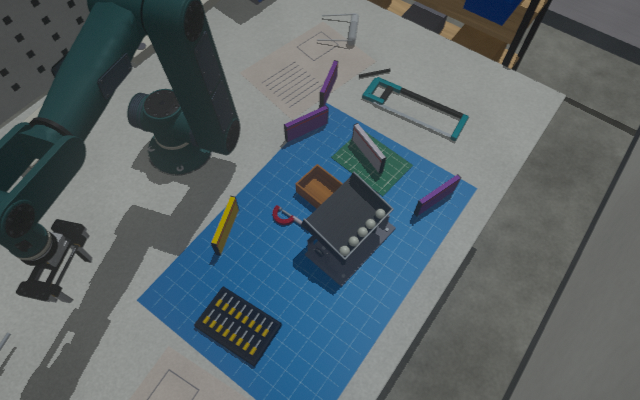

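View pics/top0.png

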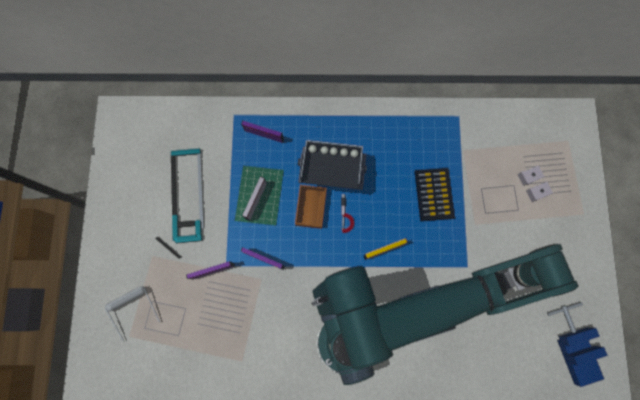

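The scene view shows the straightedge on the mat at about (367,150), the pan at (347,215), the box at (320,187), the micrometer at (285,215) and the bit case at (238,325). In the top view these are at (255,198), (332,165), (311,206), (347,212) and (435,194). I'll measure from enlarged crops.

```bash
cat > h.py <<'E'
import numpy as np, cv2
from scipy.spatial.transform import Rotation as Ro
from bench import *
def ray(n,u,v):
    c=calibration(n);K=c["camera_matrix"]
    d=np.array([(u-K[0,2])/K[0,0],-(v-K[1,2])/K[1,1],-1.])
    return np.array(c["eye"]),Ro.from_euler("xyz",c["orientation"]).as_matrix()@d
def onz(n,u,v,z):
    e,d=ray(n,u,v);return e+d*(z-e[2])/d[2]
def proj(n,p):
    c=calibration(n);K=c["camera_matrix"]
    q=Ro.from_euler("xyz",c["orientation"]).as_matrix().T@(np.array(p)-c["eye"])
    return K[0,0]*q[0]/-q[2]+K[0,2],K[1,1]*-q[1]/-q[2]+K[1,2]
def crop(n,im,x,y,w,h,k,f):
    cv2.imwrite(f,cv2.resize(im[y:y+h,x:x+w,::-1],None,fx=k,fy=k,interpolation=cv2.INTER_CUBIC))
E
python3 - <<'E'
from h import *
a=cv2.imread("pics/scene0.png")[:,:,::-1];b=cv2.imread("pics/top0.png")[:,:,::-1]
crop("",a,260,110,160,175,3.4,"pics/sc1.png")
crop("",b,230,120,145,120,5.2,"pics/tc1.png")
for p in [(243,168),(284,168),(277,223),(236,222)]: print(onz("top",*p,.003))
E
```

```text
[0.6483578  0.39929058 0.003     ]
[0.64933062 0.24019687 0.003     ]
[0.43304666 0.26099306 0.003     ]
[0.43595396 0.41625334 0.003     ]
```

View pics/sc1.png

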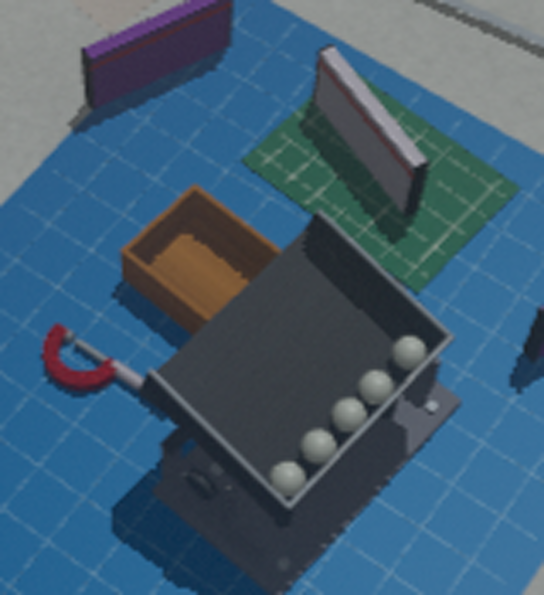

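View pics/tc1.png

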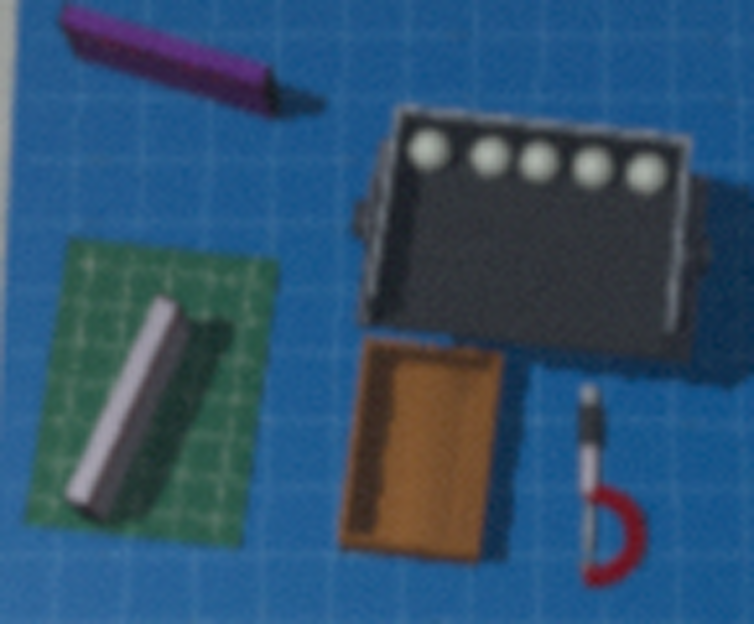

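```bash
python3 - <<'E'
from h import *
T=lambda x,y:(230+(x+.5)/5.2-.5,120+(y+.5)/5.2-.5); S=lambda x,y:(260+(x+.5)/3.4-.5,110+(y+.5)/3.4-.5)
def pr(l,n,p,z): print(l,n,onz(n,*p,z).round(4))
for l,t,s,z in [("rearL",(398,105),(450,335),.1356),("rearR",(692,133),(290,507),.1356),("frontLtop",(372,322),(318,213),.172),("frontRtop",(672,332),(152,375),.172)]:
    pr(l,"top",T(*t),z);pr(l,"scene",S(*s),z)
for l,t in [("lipL",(362,326)),("lipR",(690,360))]: pr(l,"top",T(*t),.133)
for l,t in [("boxFL",(365,342)),("boxFR",(502,352)),("boxNL",(340,548)),("boxNR",(482,560))]: pr(l,"top",T(*t),.05)
for l,t in [("boxNL",(195,188)),("boxNR",(123,252))]: pr(l,"scene",S(*t),.05)
for n,f,roi in [("top","top0",(236,170,50,58)),("scene","scene0",(345,118,50,60))]:
    a=cv2.imread(f"pics/{f}.png");x,y,w,h=roi;c=a[y:y+h,x:x+w].astype(int)
    m=((c.min(2)>125)&(c.max(2)-c.min(2)<40)).astype(np.uint8)
    k,lab,st,ce=cv2.connectedComponentsWithStats(m);i=1+st[1:,4].argmax()
    ys,xs=np.where(lab==i);r=cv2.minAreaRect(np.c_[xs+x,ys+y].astype(np.float32));print(n,st[i],r)
    q=np.array([onz(n,*p,.083) for p in cv2.boxPoints(r)]);print(q.round(4),q.mean(0).round(4))
    P=np.array([onz(n,u,v,.083)[:2] for u,v in zip(xs+x,ys+y)]);print("cen",P.mean(0),cv2.minAreaRect(P.astype(np.float32)*1000))
for n,f in(("top","top0"),("scene","scene0")):
    a=cv2.imread(f"pics/{f}.png").astype(int);m=((a.min(2)>115)&(a[:,:,0]<a[:,:,1]+3)).astype(np.uint8)
    if n=="top": m[:145]=0;m[160:]=0;m[:,:300]=0;m[:,365:]=0
    else: m[:200]=0;m[262:]=0;m[:,:335]=0;m[:,390:]=0
    k,l,st,ce=cv2.connectedComponentsWithStats(m)
    for i in range(1,k):
        if st[i,4]>15: pr("ball",n,ce[i],.118)
E
```

```text
rearL top [0.718  0.1492 0.1356]
rearL scene [0.7119 0.1501 0.1356]
rearR top [ 0.6987 -0.0563  0.1356]
rearR scene [ 0.6927 -0.0522  0.1356]
frontLtop top [0.5519 0.1622 0.172 ]
frontLtop scene [0.5694 0.1628 0.172 ]
frontRtop top [ 0.5462 -0.0389  0.172 ]
frontRtop scene [ 0.5499 -0.0389  0.172 ]
lipL top [0.5591 0.1714 0.133 ]
lipR top [ 0.5364 -0.0536  0.133 ]
boxFL top [0.5685 0.1745 0.05  ]
boxFR top [0.5617 0.0758 0.05  ]
boxNL top [0.4183 0.1893 0.05  ]
boxNR top [0.4103 0.0888 0.05  ]
boxNL scene [0.4252 0.1883 0.05  ]
boxNR scene [0.4141 0.0935 0.05  ]
top [  7   8  20  38 142] ((252.7463836669922, 196.61497497558594), (3.685145139694214, 40.71782684326172), 25.016895294189453)
[[0.451  0.3781 0.083 ]
 [0.5897 0.3208 0.083 ]
 [0.5838 0.3083 0.083 ]
 [0.4453 0.3657 0.083 ]] [0.5175 0.3433 0.083 ]
cen [0.51507353 0.34454164] ((517.5223388671875, 343.2698669433594), (13.623016357421875, 150.02297973632812), 67.56977081298828)
scene [ 10   0  40  23 473] ((374.5, 129.0), (22.0, 39.0), 90.0)
[[0.4287 0.392  0.083 ]
 [0.5308 0.4681 0.083 ]
 [0.5777 0.3922 0.083 ]
 [0.4785 0.3184 0.083 ]] [0.5039 0.3927 0.083 ]
cen [0.51265791 0.41739445] ((500.34515380859375, 396.75787353515625), (126.84721374511719, 89.17286682128906), 31.77021598815918)
ball top [0.6918 0.1296 0.118 ]
ball top [0.6873 0.0853 0.118 ]
ball top [0.6836 0.0516 0.118 ]
ball top [0.6801 0.0138 0.118 ]
ball top [ 0.6756 -0.0241  0.118 ]
ball scene [0.6891 0.1312 0.118 ]
ball scene [0.6845 0.0874 0.118 ]
ball scene [0.6807 0.0531 0.118 ]
ball scene [0.6762 0.0148 0.118 ]
ball scene [ 0.6723 -0.0229  0.118 ]
```

```bash
cat >> h.py <<'E'
def pose():
    o=get_obs();return np.array(o["tool_pos"]),Ro.from_euler("xyz",o["ee_rot"])
def plan(p1,R1,n,p0=None,R0=None):
    """n rows of tool increments (cm, rad) from the pose as it stands to p1,R1; straight line"""
    if p0 is None:p0,R0=pose()
    w=(R0.inv()*R1).as_rotvec();p,R=np.array(p0),R0;out=[]
    for i in range(1,n+1):
        tp=p0+(np.array(p1)-p0)*i/n;tR=R0*Ro.from_rotvec(w*i/n)
        d=np.round(R.inv().apply(tp-p)*100,2);t=np.round((R.inv()*tR).as_rotvec(),3)
        p=p+R.apply(d/100);R=R*Ro.from_rotvec(t)
        out.append(" ".join(f"{v:g}" for v in [*d,*t]))
    for i in range(0,n,5):print("; ".join(out[i:i+5]))
    return p,R
down=lambda yaw:Ro.from_euler("xyz",[np.pi,0,yaw])
E
python3 - <<'E'
import bench
print([k for k in dir(bench) if not k.startswith("__")], getattr(bench,"hold_point_z",None))
from h import *
T=lambda x,y:(230+(x+.5)/5.2-.5,120+(y+.5)/5.2-.5); S=lambda x,y:(260+(x+.5)/3.4-.5,110+(y+.5)/3.4-.5)
for a,b,n,f in [((171,302),(79,497),"top",T),((418,165),(328,47),"scene",S)]:
    A,B=onz(n,*f(*a),.083),onz(n,*f(*b),.083);d=A-B;print(n,A,B,(A+B)/2,np.hypot(*d[:2]),np.arctan2(d[1],d[0]))
plan([.517,.343,.20],down(2.75),20)
E
```

```text
['IKError', 'calibration', 'close_job', 'get_obs', 'hold_point_z', 'snapshot'] 0.0188
top [0.58866228 0.31050502 0.083     ] [0.44778534 0.36953859 0.083     ] [0.51822381 0.3400218  0.083     ] 0.15274578677981035 -0.39681464078818773
scene [0.58616769 0.31168373 0.083     ] [0.44426123 0.37544807 0.083     ] [0.51521446 0.3435659  0.083     ] 0.15557420881413592 -0.4223054618978555
3.06 -3.26 0.03 -0 -0 -0.116; 3.42 -2.88 0.03 -0 -0 -0.117; 3.72 -2.46 0.03 -0 -0 -0.116; 3.99 -2.01 0.03 -0 -0 -0.117; 4.2 -1.54 0.03 -0 -0.001 -0.116
4.35 -1.04 0.02 -0 0 -0.117; 4.44 -0.52 0.02 -0 0 -0.116; 4.46 -0.01 0.03 -0 -0 -0.117; 4.44 0.52 0.02 -0 -0 -0.116; 4.35 1.02 0.03 -0 -0 -0.117
4.2 1.53 0.02 -0 -0 -0.116; 4 2 0.03 -0 -0.001 -0.117; 3.73 2.45 0.02 -0 0 -0.116; 3.43 2.87 0.02 -0 0 -0.116; 3.07 3.25 0.02 -0 -0 -0.117
2.67 3.58 0.02 -0 -0 -0.116; 2.24 3.87 0.02 -0.001 -0 -0.117; 1.77 4.11 0.03 0.001 -0 -0.116; 1.28 4.28 0.02 -0 -0.001 -0.117; 0.78 4.4 0.02 -0.001 0 -0.116
```

Emit:
step_arm(increments="3.06 -3.26 0 0 0 -0.116; 3.42 -2.88 0 0 0 -0.117; 3.72 -2.46 0 0 0 -0.116; 3.99 -2.01 0 0 0 -0.117; 4.2 -1.54 0 0 0 -0.116", claw=-1)

```text
time: 0.6
tool_pos: [0.2978, -0.289, 0.2049]
ee_rot: [-3.141, -0.0, 1.007]
wrist_force: [0.6, 0.2, 0.5]
width: 0.0943
```

Emit:
step_arm(increments="4.35 -1.04 0 0 0 -0.116; 4.44 -0.52 0 0 0 -0.116; 4.46 0 0 0 0 -0.117; 4.44 0.52 0 0 0 -0.116; 4.35 1.02 0 0 0 -0.117")

```text
time: 1.1
tool_pos: [0.3711, -0.0781, 0.2052]
ee_rot: [3.141, 0.0, 1.589]
wrist_force: [0.9, -0.5, 0.4]
width: 0.0941
```

Emit:
step_arm(increments="4.2 1.53 0 0 0 -0.116; 4 2 0 0 0 -0.117; 3.73 2.45 0 0 0 -0.116; 3.43 2.87 0 0 0 -0.116; 3.07 3.25 0 0 0 -0.117")

```text
time: 1.6
tool_pos: [0.4445, 0.1332, 0.2051]
ee_rot: [-3.141, 0.0, 2.172]
wrist_force: [0.2, -1.1, 0.3]
width: 0.0944
```

Emit:
step_arm(increments="2.67 3.58 0 0 0 -0.116; 2.24 3.87 0 0 0 -0.117; 1.77 4.11 0 0 0 -0.116; 1.28 4.28 0 0 0 -0.117; 0 0 0 0 0 0")

```text
time: 2.1
tool_pos: [0.5032, 0.3042, 0.2025]
ee_rot: [-3.14, -0.003, 2.639]
wrist_force: [-0.5, -0.0, -0.4]
width: 0.0939
```

```bash
python3 - <<'E'
from h import *
p,R=plan([.5165,.342,.15],down(2.737),2)
print(p);plan([.5165,.342,.044],down(2.737),3,p,R)
E
```

```text
0.32 1.98 2.62 -0.001 -0.002 -0.049; 0.23 1.99 2.63 -0.001 -0.001 -0.049
[0.51646355 0.34201051 0.15000056]
-0 -0 3.53 0 -0 0; -0 -0 3.54 0 -0 0; -0.01 -0 3.53 0 -0 0
```

Emit:
step_arm(increments="0.32 1.98 2.62 0 -0.002 -0.049; 0.23 1.99 2.63 0 -0.001 -0.049; 0 0 0 0 0 0")

```text
time: 2.4
tool_pos: [0.5144, 0.3372, 0.1473]
ee_rot: [-3.134, -0.003, 2.731]
wrist_force: [0.4, -1.0, -1.0]
width: 0.0939
```

Emit:
step_arm(increments="0 0 2.5 0 0 0; 0 0 2.5 0 0 0; 0 0 2.5 0 0 0; 0 0 2 0 0 0; 0 0 1 0 0 0")

```text
time: 2.9
tool_pos: [0.5163, 0.3358, 0.0469]
ee_rot: [-3.139, 0.002, 2.729]
wrist_force: [0.1, 0.0, -0.7]
width: 0.0939
```

```bash
python3 - <<'E'
from h import *
print(get_obs()["tool_pos"],get_obs()["ee_rot"],get_obs()["wrist_force"])
a=snapshot("scene");crop("",a,310,90,130,120,5,"pics/sc2.png")
E
```

```text
[0.51630221 0.33576457 0.04688771] [-3.13875659e+00  1.73640374e-03  2.72856317e+00] [ 0.06502515  0.02211918 -0.65904713]
```

View pics/sc2.png

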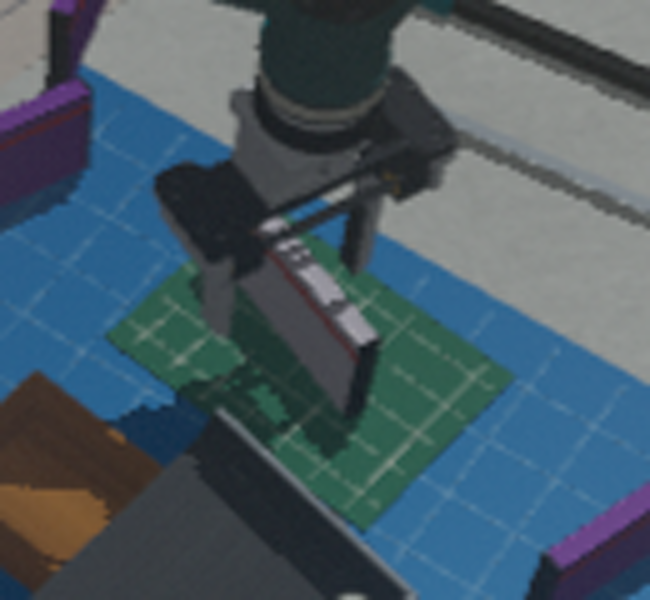

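The bar stands between the open jaws, with its near end at about (360,360) in the crop. I'll centre on it and close.

Emit:
step_arm(increments="0.2 0.55 0.25 0 0 0; 0 0 0 0 0 0")

```text
time: 3.15
tool_pos: [0.5183, 0.3442, 0.047]
ee_rot: [3.14, 0.004, 2.731]
wrist_force: [-0.4, -0.4, 0.0]
width: 0.0939
```

Emit:
step_arm(increments="0 0 0 0 0 0; 0 0 0 0 0 0; 0 0 0 0 0 0; 0 0 0 0 0 0; 0 0 0 0 0 0", claw=1)

```text
time: 3.65
tool_pos: [0.5176, 0.3434, 0.0455]
ee_rot: [-3.141, 0.003, 2.731]
wrist_force: [0.3, 0.3, -0.5]
width: 0.0573
```

Emit:
step_arm(increments="0 0 0 0 0 0; 0 0 0 0 0 0; 0 0 0 0 0 0; 0 0 0 0 0 0; 0 0 0 0 0 0")

```text
time: 4.15
tool_pos: [0.5176, 0.3435, 0.0454]
ee_rot: [-3.141, 0.003, 2.731]
wrist_force: [-0.2, 0.6, 0.4]
width: 0.0173
```

Emit:
step_arm(increments="0 0 -2 0 0 0; 0 0 -4 0 0 0; 0 0 -4.5 0 0 0; 0 0 -4.5 0 0 0; 0 0 -4 0 0 0")

```text
time: 4.65
tool_pos: [0.5168, 0.3436, 0.237]
ee_rot: [-3.141, 0.003, 2.731]
wrist_force: [-0.3, 0.9, -1.6]
width: 0.0148
```

Emit:
step_arm(increments="0 0 -4.5 0 0 0; 0 0 -2 0 0 0; 0 0 0 0 0 0")

```text
time: 4.95
tool_pos: [0.5179, 0.3444, 0.3048]
ee_rot: [3.136, 0.008, 2.731]
wrist_force: [-0.6, 0.1, -1.4]
width: 0.0148
```

```bash
python3 - <<'E'
from h import *
o=get_obs();print(o["tool_pos"],o["ee_rot"],o["joint_positions"].round(2),o["wrist_force"],o["wrist_torque"])
a=snapshot("scene");cv2.imwrite("pics/s3.png",a[:,:,::-1]);crop("",a,300,50,160,150,4,"pics/sc3.png")
E
```

```text
[0.51794406 0.34440665 0.30480667] [3.13557509 0.00792512 2.73072945] [ 0.5   0.25  0.99 -0.    1.89 -0.66] [-0.61248795  0.07165592 -1.40087903] [ 0.09854119 -0.14869115 -0.02793782]
```

View pics/sc3.png

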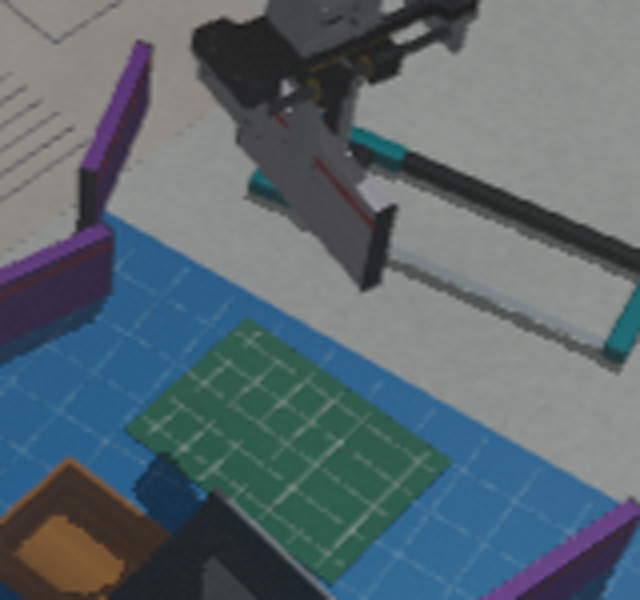

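```bash
python3 - <<'E'
from h import *
p,R=pose()
for x in(-.08,.08):
  for y in(-.0075,.0075):
    for z in(.0424,-.0376):
      u=proj("scene",p+R.apply([x,y,z]));print(x,y,z,((np.array(u)-[300,50])*4).round(0))
# pan frames: stand origin O, yaw s
O=np.array([.631,.0547,0]);s=-.097
Rs=Ro.from_euler("z",s)
def target(tilt,xp,yp,h,rel,):
    """TCP pose, bar centre underside at pan floor point (xp,yp), lifted h, bar yawed by rel; tilt = floor's joint angle"""
    pit=0.24-tilt  # +: front raised
    Rp=Rs*Ro.from_euler("y",pit)   # +pitch about y: +x goes down => front up
    q=O+[0,0,.1]+Rp.apply([xp,yp,.012+h+.0424])
    Rt=Rp*Ro.from_euler("z",rel)*Ro.from_euler("x",np.pi)
    return q,Rt
yr=1.571+.4
for t in (0,.25,.5):
    q,Rt=target(t,-.048,-.018,0,yr);print(t,q.round(4),Rt.as_euler("xyz").round(3))
    for yy in(-.08,.08): print("  end",(Rs.inv().apply(q+Rt.apply([yy,0,.0424])-O)).round(3))
E
```

```text
-0.08 -0.0075 0.0424 [360. 294.]
-0.08 -0.0075 -0.0376 [377. 216.]
-0.08 0.0075 0.0424 [378. 286.]
-0.08 0.0075 -0.0376 [396. 208.]
0.08 -0.0075 0.0424 [235. 144.]
0.08 -0.0075 -0.0376 [244.  62.]
0.08 0.0075 0.0424 [252. 136.]
0.08 0.0075 -0.0376 [263.  54.]
0 [0.5957 0.04   0.1643] [-2.92  -0.093  1.864]
  end [-0.013 -0.092  0.116]
  end [-0.074  0.056  0.13 ]
0.25 [0.5809 0.0415 0.1539] [3.132 0.004 1.874]
  end [-0.017 -0.092  0.112]
  end [-0.079  0.056  0.111]
0.5 [0.5692 0.0426 0.1402] [2.901 0.1   1.862]
  end [-0.019 -0.092  0.107]
  end [-0.08   0.056  0.091]
```

```bash
cat >> h.py <<'E'
O=np.array([.631,.0547,0]);Rs=Ro.from_euler("z",-.097)
def target(tilt,h,xp=-.048,yp=-.016,rel=1.971):
    Rp=Rs*Ro.from_euler("y",.24-tilt)
    return O+[0,0,.1]+Rp.apply([xp,yp,.012+h+.0424]),Rp*Ro.from_euler("z",rel)*Ro.from_euler("x",np.pi)
E
python3 - <<'E'
from h import *
p,R=plan(*target(0,.09),10);print(p)
plan(*target(0,.006),5,p,R)
E
```

```text
-2.13 -2.39 0.5 0.017 0.019 0.085; -2.33 -2.19 0.5 0.017 0.018 0.086; -2.52 -1.98 0.49 0.017 0.019 0.085; -2.69 -1.74 0.48 0.017 0.018 0.085; -2.84 -1.5 0.45 0.017 0.019 0.085
-2.96 -1.25 0.42 0.018 0.018 0.086; -3.06 -0.98 0.38 0.017 0.019 0.085; -3.14 -0.71 0.35 0.017 0.019 0.085; -3.2 -0.44 0.29 0.017 0.018 0.085; -3.23 -0.16 0.23 0.017 0.019 0.086
[0.61723431 0.03992378 0.25169892]
0 -0 1.68 -0 -0 -0; 0 -0 1.68 -0 -0 -0; 0 -0 1.68 -0 -0 -0; 0 -0 1.68 -0 -0 -0; 0 -0 1.68 -0 -0 -0
```

Emit:
step_arm(increments="-2.13 -2.39 0.5 0.017 0.019 0.085; -2.33 -2.19 0.5 0.017 0.018 0.086; -2.52 -1.98 0.49 0.017 0.019 0.085; -2.69 -1.74 0.48 0.017 0.018 0.085; -2.84 -1.5 0.45 0.017 0.019 0.085")

```text
time: 5.5
tool_pos: [0.5661, 0.1904, 0.2715]
ee_rot: [-3.034, -0.073, 2.297]
wrist_force: [0.2, -0.1, -2.5]
width: 0.0153
```

Emit:
step_arm(increments="-2.96 -1.25 0.42 0.018 0.018 0.086; -3.06 -0.98 0.38 0.017 0.019 0.085; -3.14 -0.71 0.35 0.017 0.019 0.085; -3.2 -0.44 0.29 0.017 0.018 0.085; -3.23 -0.16 0.23 0.017 0.019 0.086")

```text
time: 6.0
tool_pos: [0.6161, 0.0384, 0.2467]
ee_rot: [-2.911, -0.094, 1.859]
wrist_force: [0.2, 0.5, -1.9]
width: 0.0152
```

Emit:
step_arm(increments="0 0 0 0 0 0; 0 0 0 0 0 0; 0 0 0 0 0 0")

```text
time: 6.3
tool_pos: [0.6161, 0.0404, 0.2493]
ee_rot: [-2.915, -0.094, 1.864]
wrist_force: [-0.7, 0.8, -2.0]
width: 0.0148
```

```bash
python3 - <<'E'
from h import *
a=snapshot("scene");crop("",a,290,120,140,150,4,"pics/sc4.png")
o=get_obs();print(o["tool_pos"],o["ee_rot"],o["wrist_force"],o["joint_positions"].round(2))
p,R=pose();q,Q=target(0,.03)
print("bar lower corners px (crop x4)",[((np.array(proj("scene",q+Q.apply([x,0,.0424])))-[290,120])*4).round() for x in(-.08,.08)])
p,R=plan(q,Q,3)
E
```

```text
[0.61614087 0.04070958 0.25006786] [-2.91605087 -0.09300535  1.86458191] [ 0.5190905   0.41314729 -2.32345582] [-0.03  0.44  0.87  0.02  2.07 -0.33]
bar lower corners px (crop x4) [array([142., 466.]), array([217., 262.])]
-0.03 0.02 1.94 -0.001 -0 0; -0.03 0.02 1.94 -0.002 -0 0.001; -0.03 0.02 1.94 -0.001 -0 -0
```

View pics/sc4.png

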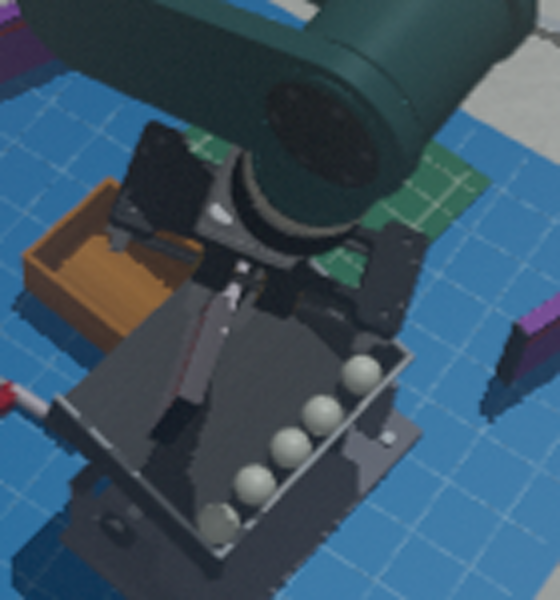

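The bar hangs over the pan, yawed as planned, with its low end at about (165,440) clear of the right wall. The balls lie at the back wall. I'll descend to contact.

Emit:
step_arm(increments="0 0 1.9 0 0 0; 0 0 1.9 0 0 0; 0 0 1.9 0 0 0; 0 0 1.4 0 0 0; 0 0 0.6 0 0 0")

```text
time: 6.85
tool_pos: [0.597, 0.0427, 0.1748]
ee_rot: [-2.915, -0.093, 1.865]
wrist_force: [-0.2, -1.3, -2.0]
width: 0.0148
```

Emit:
step_arm(increments="0 0 0.4 0 0 0; 0 0 0.2 0 0 0; 0 0 0 0 0 0")

```text
time: 7.15
tool_pos: [0.5972, 0.0417, 0.1709]
ee_rot: [-2.918, -0.092, 1.863]
wrist_force: [0.8, -0.2, -2.4]
width: 0.0148
```

```bash
python3 - <<'E'
from h import *
o=get_obs();print(o["tool_pos"],o["ee_rot"],o["wrist_force"],o["wrist_torque"])
p,R=pose();q,Q=target(0,0);print("rel to target, tool axes",R.inv().apply(q-p)*1000)
E
```

```text
[0.59715006 0.04165822 0.17087467] [-2.91844414 -0.09182366  1.86340094] [ 0.78846526 -0.19985518 -2.44413134] [-0.03138282 -0.31157933 -0.00514578]
rel to target, tool axes [0.10958733 0.42862498 6.73439045]
```

```bash
python3 - <<'E'
from h import *
(p,R),(q,Q)=target(0,0),target(.025,0)
print(R.inv().apply(q-p)*100,(R.inv()*Q).as_rotvec())
E
```

```text
[ 0.05239651 -0.12385906  0.12168741] [-2.30245415e-02 -9.74014824e-03  1.09290425e-16]
```

Emit:
step_arm(increments="0 0 0.2 0 0 0; 0 0 0.2 0 0 0; 0 0 0.1 0 0 0; 0 0 0.1 0 0 0; 0 0 0 0 0 0")

```text
time: 7.65
tool_pos: [0.5958, 0.0414, 0.1653]
ee_rot: [-2.919, -0.092, 1.863]
wrist_force: [-0.4, -0.0, 0.8]
width: 0.0148
```

Contact was felt at the expected height. Now I'll swing the bar and pan together about the shaft.

Emit:
step_arm(increments="0 0 0.2 0 0 0; 0.05 -0.12 0.12 -0.023 -0.01 0; 0.05 -0.12 0.12 -0.023 -0.01 0; 0.05 -0.12 0.12 -0.023 -0.01 0; 0.05 -0.12 0.12 -0.023 -0.01 0")

```text
time: 8.15
tool_pos: [0.5896, 0.0422, 0.1608]
ee_rot: [-3.014, -0.051, 1.87]
wrist_force: [-0.7, -0.4, 4.7]
width: 0.0148
```

Emit:
step_arm(increments="0.05 -0.13 0.12 -0.023 -0.01 0; 0.05 -0.12 0.12 -0.023 -0.01 0; 0.05 -0.13 0.12 -0.023 -0.01 0; 0.05 -0.12 0.12 -0.023 -0.009 0; 0 0 0 0 0 0")

```text
time: 8.65
tool_pos: [0.5833, 0.0429, 0.1565]
ee_rot: [-3.105, -0.013, 1.874]
wrist_force: [-1.1, 1.0, 5.8]
width: 0.0148
```

```bash
python3 - <<'E'
from h import *
o=get_obs();print(o["tool_pos"],o["ee_rot"],o["wrist_force"],o["wrist_torque"])
p,R=pose()
for t in(.15,.2,.25):
    q,Q=target(t,0);print("rel to target, tool axes",t,R.inv().apply(q-p)*1000,(R.inv()*Q).as_rotvec())
E
```

```text
[0.5833377  0.04287375 0.15654055] [-3.10536789 -0.01306969  1.87365042] [-1.06197199  1.04002491  5.75999975] [ 0.04787077 -0.07614937 -0.02040404]
rel to target, tool axes 0.15 [-0.93267641  3.18739669 -2.0826075 ] [ 0.04666912  0.02198342 -0.00020586]
rel to target, tool axes 0.2 [0.15542558 0.62651534 0.24410255] [ 0.00061838  0.00250707 -0.00015419]
rel to target, tool axes 0.25 [ 1.19714274 -1.82394819  2.70696932] [-0.04543201 -0.01697008 -0.00010246]
```

Emit:
step_arm(increments="0.05 -0.13 0.12 -0.023 -0.01 0; 0.05 -0.12 0.12 -0.023 -0.01 0; 0.05 -0.13 0.12 -0.023 -0.01 0; 0.05 -0.12 0.12 -0.023 -0.009 0; 0.05 -0.12 0.12 -0.023 -0.01 0")

```text
time: 9.15
tool_pos: [0.577, 0.0435, 0.1504]
ee_rot: [3.064, 0.035, 1.873]
wrist_force: [-1.0, 1.6, 6.1]
width: 0.015
```

Emit:
step_arm(increments="0.05 -0.13 0.12 -0.023 -0.01 0; 0.05 -0.12 0.12 -0.023 -0.01 0; 0.05 -0.13 0.12 -0.023 -0.01 0; 0.05 -0.12 0.12 -0.023 -0.009 0; 0 0 0 0 0 0")

```text
time: 9.65
tool_pos: [0.571, 0.0438, 0.1437]
ee_rot: [2.975, 0.073, 1.869]
wrist_force: [-3.3, 1.8, 4.2]
width: 0.0149
```

```bash
python3 - <<'E'
from h import *
a=snapshot("scene");crop("",a,290,120,140,150,4,"pics/sc5.png")
o=get_obs();print(o["tool_pos"],o["ee_rot"],o["wrist_force"],o["wrist_torque"])
p,R=pose()
for t in(.4,.45,.5):
    q,Q=target(t,0);print("rel to target, tool axes",t,R.inv().apply(q-p)*1000,(R.inv()*Q).as_rotvec())
E
```

```text
[0.57106479 0.04389136 0.14352381] [2.97512566 0.07280596 1.86833829] [-3.57680115  2.5419289   4.9264136 ] [-0.0367822   0.4510663  -0.04794075]
rel to target, tool axes 0.4 [-0.64516884  2.95055938 -2.03295314] [0.0188473  0.01073021 0.00061809]
rel to target, tool axes 0.45 [0.41843587 0.45647646 0.3761866 ] [-0.02719544 -0.00876501  0.00068138]
rel to target, tool axes 0.5 [ 1.43404442 -1.92349309  2.91782843] [-0.07323777 -0.02826119  0.0007444 ]
```

View pics/sc5.png

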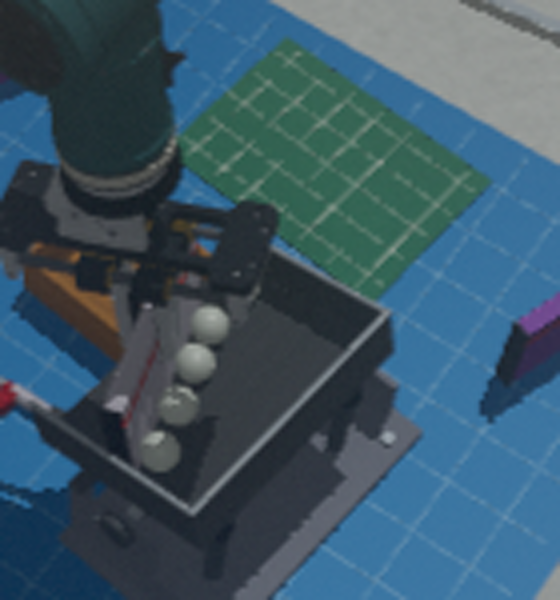

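Four balls rest against the bar and roll along it towards the gap, and the first has left. Next I'll press on to the stop.

Emit:
step_arm(increments="0.06 -0.12 0.12 -0.025 -0.009 0; 0.05 -0.12 0.12 -0.025 -0.009 0; 0.03 -0.08 0.1 -0.023 -0.01 0; 0 0 0 0 0 0")

```text
time: 10.1
tool_pos: [0.5687, 0.044, 0.1404]
ee_rot: [2.9, 0.1, 1.862]
wrist_force: [-4.3, 0.6, 7.2]
width: 0.0148
```

Emit:
step_arm(increments="0 0 0.1 0 0 0; 0 0 0 0 0 0; 0 0 0 0 0 0")

```text
time: 10.4
tool_pos: [0.5688, 0.0441, 0.1403]
ee_rot: [2.902, 0.1, 1.862]
wrist_force: [-9.6, 0.6, 12.7]
width: 0.0146
```

Emit:
step_arm(increments="0 0 0.1 0 0 0; 0 0 0 0 0 0; 0 0 0 0 0 0")

```text
time: 10.7
tool_pos: [0.5688, 0.044, 0.1402]
ee_rot: [2.902, 0.1, 1.862]
wrist_force: [-11.4, 1.7, 16.1]
width: 0.0148
```

```bash
python3 - <<'E'
from h import *
a=snapshot("scene");b=snapshot("top");o=get_obs();print(o["tool_pos"],o["ee_rot"],o["wrist_force"],o["wrist_torque"])
p,R=pose();q,Q=target(.5,0);print("rel to target, tool axes",R.inv().apply(q-p)*1000,(R.inv()*Q).as_rotvec())
A=cv2.resize(a[120:270,290:430],(560,600));B=cv2.resize(b[130:240,290:370],(240,330));B=np.vstack([B,np.zeros((270,240,3),np.uint8)])
cv2.imwrite("pics/sc6.png",np.hstack([A,B])[:,:,::-1])
E
```

```text
[0.5688273  0.04405467 0.1402645 ] [2.90155473 0.09988306 1.8619517 ] [-11.65432329   2.248311    15.45212416] [ 0.19570053  1.64190946 -0.07434899]
rel to target, tool axes [0.39129141 0.65753431 0.15445053] [-2.22974110e-04 -4.49749931e-04 -3.54581722e-05]
```

View pics/sc6.png

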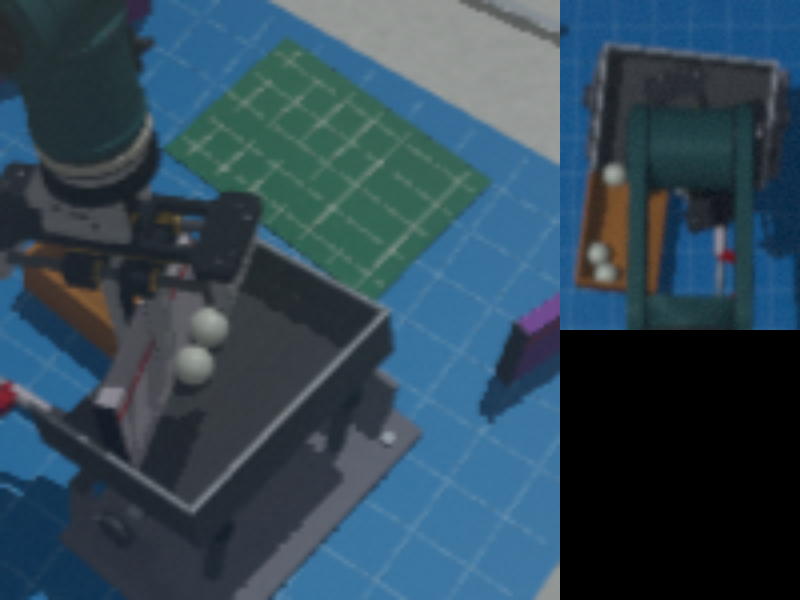

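The pan is on its stop: force rises without motion. Two balls are in the box, one is dropping out and two are still rolling, so I'll hold here.

Emit:
step_arm(increments="0 0 0 0 0 0; 0 0 0 0 0 0; 0 0 0 0 0 0; 0 0 0 0 0 0; 0 0 0 0 0 0")

```text
time: 11.3
tool_pos: [0.5688, 0.0441, 0.1403]
ee_rot: [2.902, 0.1, 1.862]
wrist_force: [-12.1, 1.9, 15.9]
width: 0.0152
```

Emit:
step_arm(increments="0 0 0 0 0 0; 0 0 0 0 0 0; 0 0 0 0 0 0; 0 0 0 0 0 0; 0 0 0 0 0 0")

```text
time: 11.8
tool_pos: [0.5688, 0.0441, 0.1403]
ee_rot: [2.902, 0.1, 1.862]
wrist_force: [-11.9, 0.8, 16.8]
width: 0.015
```

```bash
cat > balls.py <<'E'
from h import *
for n,z in(("top",.019),("scene",.019)):
    a=snapshot(n);cv2.imwrite(f"pics/l_{n}.png",a[:,:,::-1]);c=a.astype(int)
    m=((c.min(2)>110)&(c[:,:,2]<c[:,:,1]+3)).astype(np.uint8)
    R=np.zeros_like(m)
    if n=="top":R[140:245,295:370]=1
    else:R[150:265,285:395]=1
    k,l,st,ce=cv2.connectedComponentsWithStats(m*R)
    for i in range(1,k):
        if st[i,4]>8: print(n,st[i,2:],ce[i].round(1),Rs.inv().apply(onz(n,*ce[i],z)-O).round(3))
print(get_obs()["wrist_force"],get_obs()["time"])
E
python3 balls.py
```

```text
top [ 6 14 57] [303.8 204.4] [-0.138  0.092  0.019]
top [ 9 11 48] [302.8 217.4] [-0.188  0.091  0.019]
[-12.55503974   0.59691607  16.41885221] 11.9
```

Emit:
step_arm(increments="0 0 0 0 0 0; 0 0 0 0 0 0; 0 0 0 0 0 0; 0 0 0 0 0 0; 0 0 0 0 0 0")

```text
time: 12.4
tool_pos: [0.5688, 0.0441, 0.1403]
ee_rot: [2.902, 0.1, 1.862]
wrist_force: [-11.7, 1.3, 15.2]
width: 0.015
```

```bash
python3 balls.py; python3 - <<'E'
import cv2,numpy as np
a=cv2.imread("pics/l_scene.png");b=cv2.imread("pics/l_top.png")
A=cv2.resize(a[130:270,280:390],(440,560));B=cv2.resize(b[135:235,290:350],(336,560));cv2.imwrite("pics/sc7.png",np.hstack([A,B]))
E
```

```text
top [ 11  26 126] [303.8 209.5] [-0.158  0.09   0.019]
[-11.80482966   1.36185249  15.34496493] 12.5
```

View pics/sc7.png

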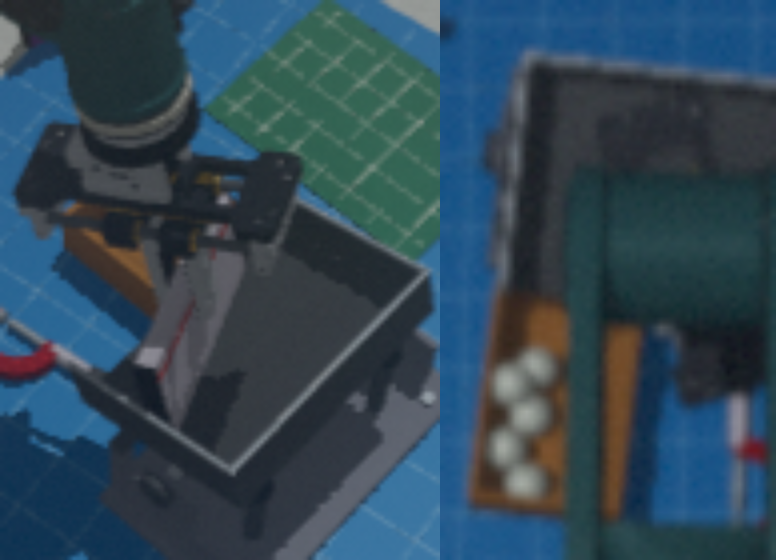

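The top view shows all five balls in the box, and the pan is empty. Now I'll let the pan rise slowly with the bar along the same arc.

Emit:
step_arm(increments="0 0 -0.1 0 0 0; 0 0 -0.1 0 0 0; -0.05 0.12 -0.12 0.023 0.01 0; -0.05 0.13 -0.12 0.023 0.01 0; -0.05 0.12 -0.12 0.023 0.01 0")

```text
time: 13.0
tool_pos: [0.5717, 0.044, 0.1443]
ee_rot: [2.972, 0.07, 1.868]
wrist_force: [-4.4, 3.1, 5.6]
width: 0.0145
```

Emit:
step_arm(increments="-0.05 0.12 -0.12 0.023 0.01 0; -0.05 0.13 -0.12 0.023 0.01 0; -0.05 0.12 -0.12 0.023 0.009 0; -0.05 0.12 -0.12 0.023 0.01 0; -0.05 0.12 -0.12 0.023 0.01 0")

```text
time: 13.5
tool_pos: [0.5776, 0.0433, 0.1512]
ee_rot: [3.088, 0.022, 1.874]
wrist_force: [-3.4, 2.3, 5.8]
width: 0.0147
```

Emit:
step_arm(increments="-0.05 0.12 -0.12 0.023 0.01 0; -0.05 0.13 -0.12 0.023 0.01 0; -0.05 0.12 -0.12 0.023 0.009 0; -0.05 0.12 -0.12 0.023 0.01 0; -0.05 0.12 -0.12 0.023 0.01 0")

```text
time: 14.0
tool_pos: [0.5843, 0.0427, 0.1572]
ee_rot: [-3.081, -0.027, 1.873]
wrist_force: [-2.3, 3.2, 5.1]
width: 0.0147
```

Emit:
step_arm(increments="-0.05 0.12 -0.12 0.023 0.01 0; -0.05 0.13 -0.12 0.023 0.01 0; -0.05 0.12 -0.12 0.023 0.009 0; -0.05 0.12 -0.12 0.023 0.01 0; -0.05 0.12 -0.12 0.023 0.01 0")

```text
time: 14.5
tool_pos: [0.5917, 0.0419, 0.1624]
ee_rot: [-2.966, -0.075, 1.868]
wrist_force: [-1.9, 2.1, 4.9]
width: 0.0144
```

Emit:
step_arm(increments="-0.05 0.12 -0.12 0.023 0.01 0; -0.05 0.12 -0.12 0.023 0.01 0; 0 0 -0.1 0 0 0; 0 0 -0.2 0 0 0; 0 0 0 0 0 0")

```text
time: 15.0
tool_pos: [0.5956, 0.0413, 0.1654]
ee_rot: [-2.921, -0.094, 1.864]
wrist_force: [0.6, 0.1, -2.7]
width: 0.015
```

```bash
python3 - <<'E'
from h import *
p,R=pose();q,Q=target(0,0);print(get_obs()["wrist_force"],"rel to rest target",R.inv().apply(q-p)*1000,(R.inv()*Q).as_rotvec())
E
```

```text
[ 0.55359854  0.12083112 -2.72808268] rel to rest target [0.50358571 0.80070489 1.04557872] [ 0.00072137 -0.00156205  0.00036964]
```

Emit:
step_arm(increments="0 0 -0.8 0 0 0; 0 0 -1.6 0 0 0; 0 0 -2.2 0 0 0; 0 0 -2.2 0 0 0; 0 0 -2.2 0 0 0")

```text
time: 15.5
tool_pos: [0.6163, 0.0392, 0.2544]
ee_rot: [-2.92, -0.094, 1.864]
wrist_force: [-0.3, 0.4, -2.1]
width: 0.0148
```

Emit:
step_arm(increments="0 0 -1.5 0 0 0; 0 0 0 0 0 0")

```text
time: 15.7
tool_pos: [0.6209, 0.0387, 0.2709]
ee_rot: [-2.925, -0.093, 1.864]
wrist_force: [-0.3, 0.4, -3.0]
width: 0.0152
```

```bash
python3 - <<'E'
from h import *
print(pose()[0]);p,R=plan([.5177,.3436,.24],down(2.731),10)
E
```

```text
[0.62088133 0.03874812 0.2708813 ]
3.17 0.03 0.61 -0.016 -0.018 -0.085; 3.18 0.28 0.56 -0.016 -0.018 -0.086; 3.14 0.55 0.51 -0.017 -0.018 -0.085; 3.1 0.81 0.46 -0.016 -0.018 -0.085; 3.02 1.06 0.43 -0.016 -0.018 -0.085
2.93 1.31 0.39 -0.016 -0.018 -0.086; 2.82 1.55 0.36 -0.017 -0.018 -0.085; 2.68 1.78 0.34 -0.016 -0.018 -0.085; 2.52 1.99 0.32 -0.016 -0.018 -0.085; 2.36 2.19 0.31 -0.016 -0.018 -0.086
```

Emit:
step_arm(increments="3.17 0.03 0.61 -0.016 -0.018 -0.085; 3.18 0.28 0.56 -0.016 -0.018 -0.086; 3.14 0.55 0.51 -0.017 -0.018 -0.085; 3.1 0.81 0.46 -0.016 -0.018 -0.085; 3.02 1.06 0.43 -0.016 -0.018 -0.085")

```text
time: 16.2
tool_pos: [0.5669, 0.1923, 0.2516]
ee_rot: [-3.039, -0.074, 2.304]
wrist_force: [0.3, 0.7, -2.3]
width: 0.0149
```

Emit:
step_arm(increments="2.93 1.31 0.39 -0.016 -0.018 -0.086; 2.82 1.55 0.36 -0.017 -0.018 -0.085; 2.68 1.78 0.34 -0.016 -0.018 -0.085; 2.52 1.99 0.32 -0.016 -0.018 -0.085; 2.36 2.19 0.31 -0.016 -0.018 -0.086")

```text
time: 16.7
tool_pos: [0.515, 0.3445, 0.2363]
ee_rot: [-3.138, -0.005, 2.735]
wrist_force: [-0.8, -0.1, -1.3]
width: 0.0147
```

Emit:
step_arm(increments="0 0 0 0 0 0; 0 0 0 0 0 0; 0 0 0 0 0 0")

```text
time: 17.0
tool_pos: [0.5166, 0.3427, 0.2373]
ee_rot: [-3.138, -0.005, 2.73]
wrist_force: [-0.4, -0.2, -1.0]
width: 0.0149
```

```bash
python3 - <<'E'
from h import *
print(pose()[0],get_obs()["ee_rot"]);p,R=plan([.5177,.3436,.054],down(2.731),5)
E
```

```text
[0.51655442 0.34274426 0.23731974] [-3.13802302 -0.00462216  2.73022732]
-0.03 0.04 3.67 -0.001 -0.001 -0; -0.03 0.03 3.66 -0 -0.001 -0; -0.02 0.04 3.67 -0.001 -0.001 -0; -0.02 0.03 3.67 -0.001 -0.001 -0.001; -0.02 0.02 3.66 -0.001 -0.001 0
```

Emit:
step_arm(increments="0 0.04 3.6 -0.001 -0.001 0; 0 0.03 3.6 0 -0.001 0; 0 0.04 3.6 -0.001 -0.001 0; 0 0 3.6 -0.001 -0.001 0; 0 0 2.5 0 0 0")

```text
time: 17.5
tool_pos: [0.516, 0.3425, 0.0657]
ee_rot: [-3.139, -0.003, 2.729]
wrist_force: [-0.2, -0.8, -3.1]
width: 0.0147
```

Emit:
step_arm(increments="0 0 0.5 0 0 0; 0 0 0.5 0 0 0; 0 0 0 0 0 0; 0 0 0 0 0 0")

```text
time: 17.9
tool_pos: [0.518, 0.3453, 0.0613]
ee_rot: [3.137, 0.002, 2.731]
wrist_force: [-1.0, -0.1, -2.2]
width: 0.0147
```

Emit:
step_arm(increments="0 0 0.6 0 0 0; 0 0 0.4 0 0 0; 0 0 0.2 0 0 0; 0 0 0.1 0 0 0; 0 0 0 0 0 0")

```text
time: 18.4
tool_pos: [0.5165, 0.3449, 0.0468]
ee_rot: [3.14, -0.0, 2.732]
wrist_force: [-1.7, -0.4, 1.0]
width: 0.0146
```

Emit:
step_arm(increments="0 0 0.1 0 0 0; 0 0 0 0 0 0; 0 0 0 0 0 0")

```text
time: 18.7
tool_pos: [0.517, 0.3448, 0.0462]
ee_rot: [3.14, 0.001, 2.732]
wrist_force: [-0.7, -2.6, 5.4]
width: 0.0149
```

The bar is on the mat (force +7 N). I'll release slowly and rise.

Emit:
step_arm(increments="0 0 0 0 0 0; 0 0 0 0 0 0; 0 0 0 0 0 0; 0 0 0 0 0 0; 0 0 0 0 0 0", claw=-1)

```text
time: 19.2
tool_pos: [0.5166, 0.3449, 0.0448]
ee_rot: [3.141, -0.0, 2.732]
wrist_force: [0.3, -0.8, 0.6]
width: 0.0513
```

Emit:
step_arm(increments="0 0 0 0 0 0; 0 0 0 0 0 0; 0 0 0 0 0 0; 0 0 0 0 0 0; 0 0 0 0 0 0")

```text
time: 19.7
tool_pos: [0.5166, 0.3448, 0.0451]
ee_rot: [3.14, -0.0, 2.732]
wrist_force: [0.5, 0.2, 0.5]
width: 0.0912
```

Emit:
step_arm(increments="0 0 -2 0 0 0; 0 0 -4 0 0 0; 0 0 -4 0 0 0; 0 0 -4 0 0 0; 0 0 -4 0 0 0")

```text
time: 20.2
tool_pos: [0.5163, 0.3445, 0.2269]
ee_rot: [3.14, 0.0, 2.732]
wrist_force: [0.0, 0.6, 0.7]
width: 0.0936
```

Emit:
step_arm(increments="2 0 -3 0 0 0; 4 0 0 0 0 0; 4 0 0 0 0 0; 4 0 0 0 0 0; 0 0 0 0 0 0")

```text
time: 20.7
tool_pos: [0.3844, 0.4023, 0.2563]
ee_rot: [3.139, -0.001, 2.737]
wrist_force: [1.2, -0.5, 0.1]
width: 0.0942
```

```bash
python3 balls.py; python3 - <<'E'
import cv2,numpy as np
a=cv2.imread("pics/l_scene.png");b=cv2.imread("pics/l_top.png")
A=cv2.resize(a[100:280,260:440],(480,480));B=cv2.resize(b[130:240,230:370],(611,480))[:,:320+0] if 0 else cv2.resize(b[120:245,230:305+65],(400,357))
B=np.vstack([B,np.zeros((480-357,400,3),np.uint8)])[:,:320+80];cv2.imwrite("pics/sc8.png",cv2.resize(np.hstack([A,B]),(800,436)))
E
```

```text
top [11 18 84] [303.7 204.7] [-0.14   0.092  0.019]
scene [ 8  5 30] [332.5 183. ] [-0.15   0.111  0.019]
scene [ 4  6 15] [325.7 185.3] [-0.16   0.09   0.019]
scene [ 6  4 15] [332.2 191.3] [-0.13   0.087  0.019]
[-0.21817174 -0.20672343 -0.24605567] 20.8
```

View pics/sc8.png

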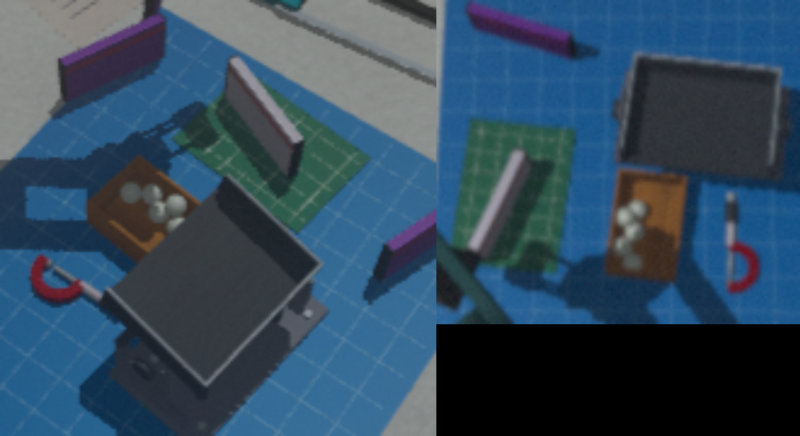

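The last picture shows five balls in the box, the pan empty and at rest, and the straightedge standing on the mat. The box and micrometer look to be where they were. I'm handing in.

```bash
python3 -c "
from bench import *
print(close_job())"
```

```text
the job is handed in; nothing more can be done
None
```

All five balls are in the wooden box, and I handed the job in at about 21 s of the 58 s allowed; no verdict was reported.

- **What I did:** I gripped the straightedge on the mat and stood it across the pan at a slant of about 0.4 rad, leaving a gap of about 40 mm in front of the box. I pressed the pan down onto its stop at about 20 N and held it there until the balls had run out. Then I let the pan rise with the bar to its rest and set the straightedge back on the mat.
- **Last checks:** The final pictures show five balls in the box, the pan empty and back up, and the straightedge standing on the green mat. The gripper was open and touching nothing. The box and micrometer look unmoved by eye.
- **Not confirmed:** The bit case was outside the last crops, though nothing went near it. My colour mask merged touching or shaded balls, so I counted the balls by eye in the pictures.

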